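# Start the mould shaker with the cranked reach rod

### The job

Start the mould shaker: take the cranked rod from its cradle, reach over the splash guard with it and use its down-bent end to draw the slide lever that stands behind the guard all the way forward to its stop, then keep it pulled against the stop with about 11 N for a second so that it latches (never more than 14 N on the machine, and keep the hand off it). Then lay the rod back in both notches of the cradle the way it was, let go, and leave the mould, bowl and spatula where they are.

Things in the scene. Friction and masses are not known exactly. Their poses are not given: they have to be found in the camera images.
- rod: Cranked rod, 0.17 to 0.33 kg. Origin: centre of its black square handle, 130 x 14 x 14 mm along x. On from its +x end an 8 mm steel bar: at x = 75 mm it rises 45 mm, runs level to x = 180 mm, then drops as a straight leg to its tip, 40 mm below the handle's axis. z up, leg hanging, as it lies in the cradle (handle's axis 85 mm above the table). Centre of mass 37 mm ahead of the origin.
- rod_tip (a point): Lower end of the rod's leg, at (180, 0, -40) mm in the rod's frame; the leg is round, 8 mm in diameter.
- cradle: Fixed stand of the rod. Origin on the table under the centre of its base (130 x 75 x 8 mm); x along the line of its notches. Two white posts, 10 mm thick, at x = -50 and 50 mm, each with a flared notch: floor 17 mm wide, 78 mm above the table; horns to 103 mm, 39 mm apart. The rod lies with its origin within 6 mm of the cradle's (along x), 85 mm up, its x along the cradle's x.
- shaker: Fixed mould shaker: white housing, x = -15 to 265 mm, 240 mm wide, flat deck 60 mm above the table. Origin at table height under the middle of the splash guard; x points away from the robot, square to the guard. The upright metal guard at x = 0 is 4 mm thick, 200 mm wide, its top 135 mm above the table. Behind it: the slide lever, and an 8 mm high ledge at x = 108 to 116 mm.
- slide (a joint): Slide lever behind the guard: an upright black tongue 6 mm thick (shaker's x), 30 mm wide (y), its top 96 mm above the table. It slides along the shaker's -x, towards the guard: 0 off, 0.030 m home at its rigid stop; about 3 N of friction, stays where left. Its mount is adjustable: the tongue's centre, when off, is at shaker x = 45 to 59 mm, y = -4 to 4 mm, so find it by feel or sight.
- mould: Clear mould with dark round fillings, 115 x 165 x 20 mm, 0.45 kg, loose on the shaker's deck between two low ledges. Origin at the centre of its underside. Bystander.
- bowl: Empty steel bowl, 140 mm across the rim, 60 mm high. Origin at the centre of its underside. Bystander.
- spatula: Spatula, 280 mm long, 20 mm high, lying on the table in front of the shaker; origin near its middle, x along it. Bystander.
Mind the look-alikes: they are no part of the job. What is shaped like the cradle but pink or turquoise is not meant. Leave any green look-alike of the rod alone.

How it is judged:
By the outcome, as a careful person would: the job done as asked, in the order asked, and still so for the second after the job is handed in, with the robot touching nothing.
It also fails if it takes over 61 s, if anything falls off the work surface, if the arm or the gripper's body presses on something with over 40 N, if the wrist force passes 120 N, or if a joint passes its speed limit or range.

### The arm

A 6-joint arm with a two-finger parallel gripper is mounted at the origin on the work surface. World frame = base frame: x ahead of the robot, y to its left, z up, the work surface at z = 0. Lengths are in mm, angles in rad, forces in N, time in s.
With the tool pointing down it reaches from about 350 to 975 mm from the base axis. Payload 7.1 kg.
Tool frame: the origin (TCP) lies on the front face of the gripper's body, between the roots of the fingers; the fingertips stand 80 mm ahead of it and the grasp point (between the pads) lies 61 mm ahead of it (env.tips_ahead is the distance from the TCP to the fingertips, in mm); z points along the fingers, y is the direction in which the jaws open and shut (so a half turn about z gives the same grasp; the last joint's range is limited). The gripper opens to 88 mm and grips with 3 to 60 N. Pads are 20 mm wide; open, the fingers measure 115 mm over their backs; the gripper's body (75 mm by 178 mm) begins 61 mm behind the grasp point.
Start: joints at [1.321, 0.423, 1.63, -0, 1.089, -0.019], TCP at [142.942, 608.419, 302.675] pointing down, gripper open.
Joint ranges: [-3, 3], [-0.9, 2.11], [0.09, 2.58], [-1.31, 4.45], [0.11, 2.69], [-2.54, 2.54]. Speed limits (rad/s): [2.39, 2.39, 3.01, 3.14, 3.14, 3.14].

### API

Orientations are given as a unit quaternion [x, y, z, w].
In Python, from station import env, set_gripper, viewer, workorder gives the robot as it stands. Calls block until the motion is done:
- env.reach(position, orientation): joint-space move of the TCP to a pose.
- env.move_l(position, rot=None, rate=150, f_stop=None): straight line of the TCP; rot=None keeps the orientation; rate is the mean speed in mm/s. With f_stop (N) it stops when the force on the tool has changed by that much, and returns True; else False.
- env.move_joints(angles): joint-space move.
- set_gripper(opening): finger opening in mm; the grip force is fixed at half the most; returns when the fingers have stopped.
- env.hold(seconds).
- env.ik(position, orientation): joint angles nearest the present ones, or None.
- env.read_state(): the state.
- viewer.camera(name): name is "scene" or "top" or "wrist"; returns the picture (384x512x3 uint8, blue, green, red); there is no depth.
- viewer.camera_params(name): a dict with "fx", "fy", "cx", "cy" (pixels), "pose" (4x4, takes a point from camera to world coordinates); the wrist camera has in their place "tool_from_camera" (4x4, takes a point from camera to tool coordinates, whose origin is the TCP and whose axes are the flange's). Camera axes: x right, y up, looking along -z (the intrinsics and any distortion apply to the point x, -y, -z); pixel columns grow to the right and rows downward; lengths in mm; the calibration is good to about 2 mm. A picture is of the moment at which its call begins: read the wrist's pose just before it. camera_params takes no time and is no camera call.
A pose or a line that the arm cannot do raises env.IKError and nothing moves.
- workorder.sign_off(): hands the job in, once; it reports no verdict.
The state is a dict: "time_s": time; "qpos": joint angles; "dq": joint speeds; "tau": joint torques, N m; "tool_pos": TCP position; "orientation": TCP orientation; "force": force on the tool from outside, world axes, zero at the start; "wrist_torque": the same for the moment, N m; "width": finger opening in mm.
Only numpy, scipy, OpenCV 4.12 (cv2) and the standard library are available. Lean on these libraries where they do the work, as an engineer would, in place of code of your own. Each camera call takes 0.05 s, during which the arm holds its last target. There are 200 camera calls.

## Working session

There is one attempt and no reset: what is moved stays moved. The work goes in short steps, each a Python script; the robot and the scene stay as the last script left them, time stands still between calls to the robot, and variables do not carry over. Pictures are saved under pics/ and viewed, about 8 in all and at most 12, crops included, and the job is handed in when it is done.

```bash
mkdir -p pics; ls; python3 - <<'E'
from station import env, viewer
import cv2,numpy as np
a=viewer.camera("top");b=viewer.camera("scene")
cv2.imwrite("pics/top0.png",a);cv2.imwrite("pics/scene0.png",b)
for n in("top","scene","wrist"):
    print(n,viewer.camera_params(n))
s=env.read_state();print(s)
E
```

```text
pics
top {'fx': 485.3984677754241, 'fy': 485.3984677754241, 'cx': 267.2644606429846, 'cy': 195.37772474407998, 'pose': array([[ 2.30227256e-02,  9.87353870e-01, -1.56851172e-01,
         3.00005744e+02],
       [-9.99632381e-01,  2.49825465e-02,  1.05345204e-02,
        -8.38860417e+01],
       [ 1.43198412e-02,  1.56550978e-01,  9.87566065e-01,
         1.45931029e+03],
       [ 0.00000000e+00,  0.00000000e+00,  0.00000000e+00,
         1.00000000e+00]])}
scene {'fx': 398.9108945590812, 'fy': 398.9108945590812, 'cx': 252.57514492052348, 'cy': 187.31559903885642, 'pose': array([[-4.04361676e-01, -6.71252781e-01,  6.21217626e-01,
         1.19502903e+03],
       [ 9.14552465e-01, -2.89894513e-01,  2.82054890e-01,
         2.39620960e+02],
       [-9.24254828e-03,  6.82188299e-01,  7.31118116e-01,
         9.22924153e+02],
       [ 0.00000000e+00,  0.00000000e+00,  0.00000000e+00,
         1.00000000e+00]])}
wrist {'fx': 296.38915494604817, 'fy': 296.38915494604817, 'cx': 256.5533365768046, 'cy': 186.98235839490758, 'tool_from_camera': array([[ 5.89344913e-04,  9.62836105e-01,  2.70085
[... 262 characters left out ...]
,
         1.00000000e+00]])}
{'time_s': 0.1, 'qpos': array([ 1.32097951e+00,  4.23764233e-01,  1.63058727e+00,  3.02602941e-06,
        1.08860605e+00, -1.89878745e-02]), 'dq': array([-0.00060194, -0.00206933, -0.00276107,  0.00341432,  0.00147597,
        0.00011515]), 'tau': array([ 1.09824945e-03, -5.45612705e+01, -2.74323678e+01,  6.45177998e-02,
        1.88737025e-02, -4.90018658e-05]), 'tool_pos': array([142.86254439, 608.05941269, 301.98981147]), 'orientation': array([ 1.15159084e-01,  9.93346827e-01, -6.76114489e-04, -9.27747421e-05]), 'force': array([ 0.27643595,  0.09063686, -0.2509819 ]), 'wrist_torque': array([-0.00456828,  0.01202893, -0.00368058]), 'width': 87.72567462522028}
```

View pics/top0.png

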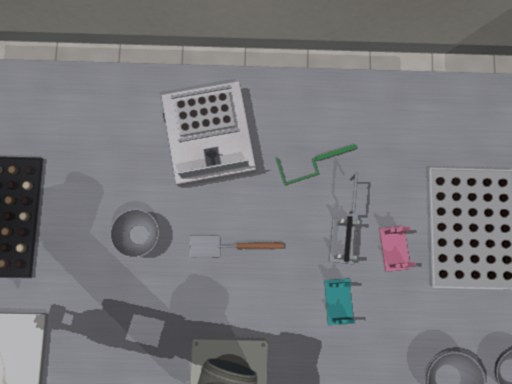

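View pics/scene0.png

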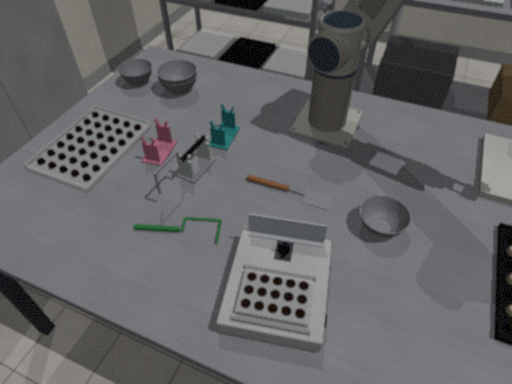

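Top view: the real white cradle with the black handle is near (348,240), with the rod's bar running up to (353,178). The shaker is at (210,130), its guard near (212,165) and the tongue near (212,156). The spatula is at (240,246) and the bowl at (135,234). The scene view agrees, with the pink, turquoise and green look-alikes beside the cradle.

```bash
cat > h.py <<'E'
from station import env, set_gripper, viewer, workorder
import numpy as np, cv2
from scipy.spatial.transform import Rotation as R
def K(p): return np.array([[p['fx'],0,p['cx']],[0,p['fy'],p['cy']],[0,0,1.]])
def campose(n,st=None):
    p=viewer.camera_params(n)
    if n!='wrist': return p,p['pose']
    T=np.eye(4);T[:3,:3]=R.from_quat(st['orientation']).as_matrix();T[:3,3]=st['tool_pos']
    return p,T@p['tool_from_camera']
def ray(p,C,u,v):
    d=np.array([(u-p['cx'])/p['fx'],-(v-p['cy'])/p['fy'],-1.])
    return C[:3,3],C[:3,:3]@d
def at_z(p,C,u,v,z):
    o,d=ray(p,C,u,v);return o+d*(z-o[2])/d[2]
def tri(obs):  # list of (p,C,u,v): least-squares point, rms residual mm
    A=np.zeros((3,3));b=np.zeros(3);L=[]
    for p,C,u,v in obs:
        o,d=ray(p,C,u,v);d=d/np.linalg.norm(d);M=np.eye(3)-np.outer(d,d);A+=M;b+=M@o;L.append((M,o))
    x=np.linalg.solve(A,b);return x,[np.linalg.norm(M@(x-o)) for M,o in L]
def proj(p,C,X):
    c=C[:3,:3].T@(np.asarray(X)-C[:3,3]);return p['cx']-p['fx']*c[0]/c[2],p['cy']+p['fy']*c[1]/c[2]
def down(yaw):  # tool z down, tool x pointing along -(cos yaw, sin yaw): the jaws open square to yaw
    c,s=np.cos(yaw),np.sin(yaw)
    return R.from_matrix(np.array([[-c,-s,0],[-s,c,0],[0,0,-1]]).T.reshape(3,3).T @ np.eye(3)).as_quat() if False else \
      R.from_matrix(np.column_stack([[-c,-s,0],[-s,c,0],[0,0,-1.]])).as_quat()
def shot(name):
    st=env.read_state();im=viewer.camera("wrist");cv2.imwrite(f"pics/{name}.png",im)
    p,C=campose('wrist',st);np.savez(f"pics/{name}.npz",C=C);return im
def wc(name): return viewer.camera_params('wrist'),np.load(f"pics/{name}.npz")['C']
E
sed -i '/if False else/d; s/^      R.from_matrix(np.column/    return R.from_matrix(np.column/' h.py
python3 - <<'E'
from h import *
p,C=campose('top')
for n,u,v,z in[('rod back',347.5,262,92),('rod front',350,216,92),('bar end',353,177,130),('guardL',179,171,135),('guardR',247,162,135),('tongue',212,152,96),('rod org',348,240,85)]:
    print(n,at_z(p,C,u,v,z).round(1))
r=at_z(p,C,348,240,85)
y=0.0
for dx in(-20,):
    print(env.ik([r[0]-10,r[1],330],down(y)))
E
```

```text
rod back [ 334.2 -327.3   92. ]
rod front [ 463.8 -334.8   92. ]
bar end [ 569.2 -336.6  130. ]
guardL [572.7 148.7 135. ]
guardR [603.2 -39.3 135. ]
tongue [639.   63.6  96. ]
rod org [ 396.1 -330.1   85. ]
[-7.30795571e-01  2.16907308e-01  1.85950182e+00 -4.44089210e-16
  1.06518353e+00 -2.30159190e+00]
```

```bash
sed -i 's/column_stack(.*$/column_stack([[c,s,0],[s,-c,0],[0,0,-1.]])).as_quat()/; s/along -(cos yaw, sin yaw)/along (cos yaw, sin yaw)/' h.py
python3 - <<'E'
from h import *
ims=[]
q=down(-.03)
env.reach([430,-270,290],q);a=shot('r1')
env.move_l([430,-390,290],rate=250);b=shot('r2')
q=down(.16)
env.reach([620,0,330],q);c=shot('s1')
env.move_l([620,120,330],rate=250);d=shot('s2')
cv2.imwrite('pics/rod.png',np.hstack([a[:, 56:456],b[:,56:456]]))
cv2.imwrite('pics/shk.png',np.hstack([c[:,56:456],d[:,56:456]]))
print(env.read_state()['time_s'],env.read_state()['qpos'])
E
```

```text
6.4 [ 1.70360613e-01  4.04242904e-01  1.59171957e+00 -5.93219373e-04
  1.14604001e+00  1.58227900e+00]
```

View pics/rod.png

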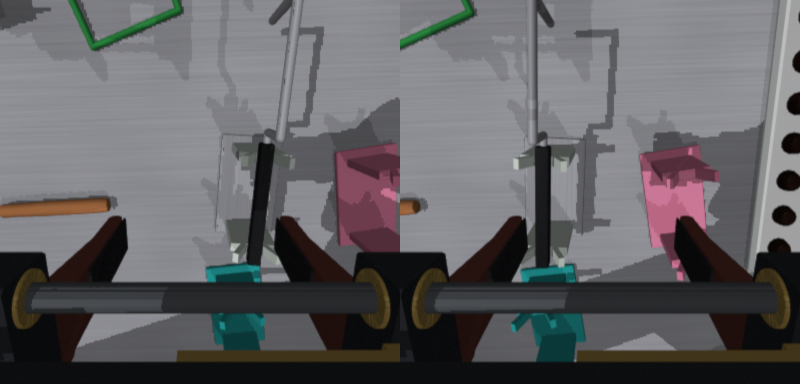

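View pics/shk.png

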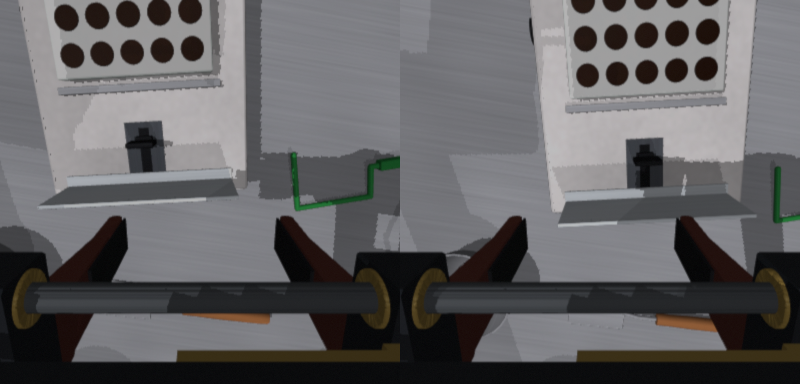

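Rod pair: the black handle's front end is near (266,143) in the left half and (542,147) in the right half, with its two posts visible. Shaker pair: the tongue top is near (145,140) left and (648,157) right, and the guard's top edge is the bright lower line at about (38,207)–(238,195) left. I'm enlarging both pairs.

```bash
python3 - <<'E'
import cv2,numpy as np
def crop(n,x,y,w,h,k):
    im=cv2.imread(f'pics/{n}.png')[y:y+h,x:x+w];im=cv2.resize(im,None,fx=k,fy=k,interpolation=cv2.INTER_CUBIC)
    for g in range((-x)%20,w,20): cv2.putText(im,str(x+g),(int(g*k),10),0,.35,(0,0,255));im[::4,int(g*k)]=(0,0,255)
    for g in range((-y)%20,h,20): cv2.putText(im,str(y+g),(0,int(g*k)),0,.35,(0,0,255));im[int(g*k),::4]=(0,0,255)
    return im
cv2.imwrite('pics/rodc.png',np.hstack([crop('r1',270,115,100,150,4),crop('r2',150,115,100,150,4)]))
cv2.imwrite('pics/shkc.png',np.vstack([crop('s1',90,115,210,100,3),crop('s2',205,130,210,100,3)]))
E
```

```text
(no output)
```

View pics/rodc.png

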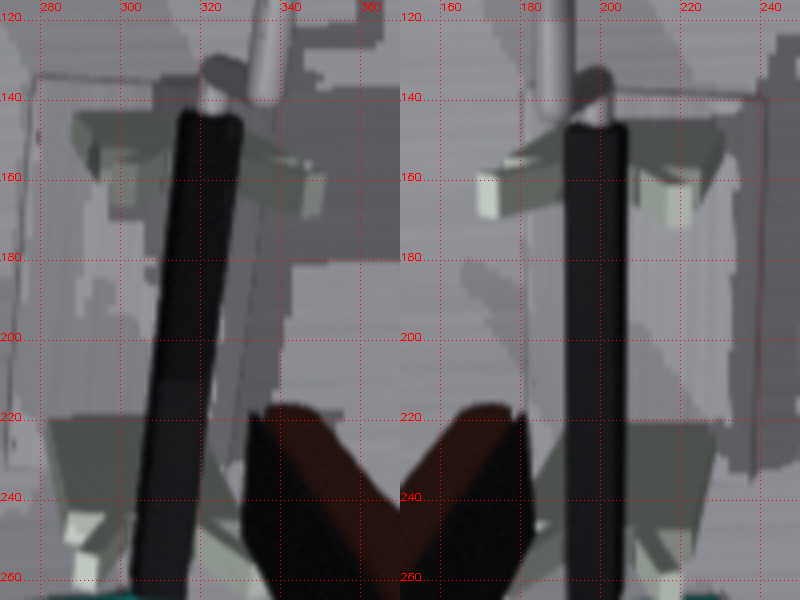

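View pics/shkc.png

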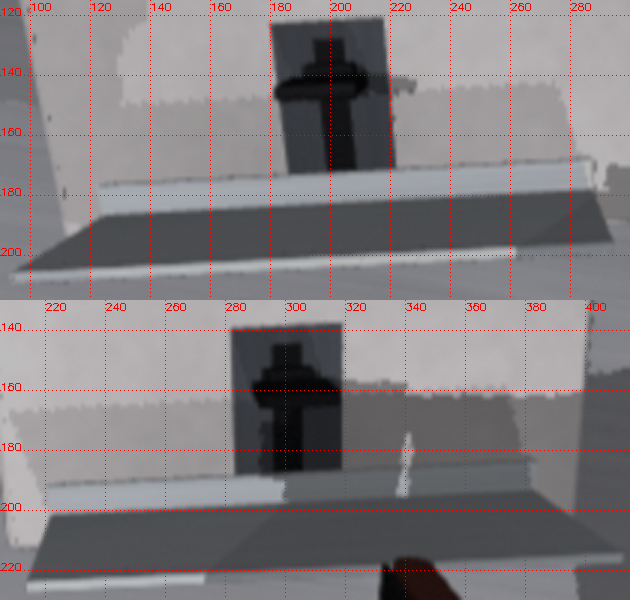

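Crops: the handle's front-end middle is at r1 (322.8,144) and r2 (199,146.2). The guard's top edge runs s1 (94,205.3)–(294.3,195.7) and s2 (214.3,223.3)–(412.3,215.3). The tongue top is at s1 (197,145) and s2 (303.7,160.3), standing free in its dark slot.

```bash
python3 - <<'E'
from h import *
r1,r2,s1,s2=[wc(n) for n in('r1','r2','s1','s2')]
f,e=tri([(*r1,322.8,144),(*r2,199,146.2)]);print('handle front',f,e)
for r,u,v in((r1,310.2,255),(r2,198.9,255)):
    b=at_z(*r,u,v,88);u0,v0=((322.8,144) if r is r1 else (199,146.2));a=at_z(*r,u0,v0,88);d=a-b
    print('a,b',a,b,'yaw',np.arctan2(d[1],d[0]))
# crank: knees of bar on top (z~134): right/left front
L,e1=tri([(*s1,94,205.3),(*s2,214.3,223.3)]);Rr,e2=tri([(*s1,294.3,195.7),(*s2,412.3,215.3)])
print('guard',L,e1,Rr,e2)
t,e3=tri([(*s1,197,145),(*s2,303.7,160.3)]);print('tongue',t,e3)
d=(L-Rr)[:2];yaw=np.arctan2(-d[0],d[1]);ux=np.array([np.cos(yaw),np.sin(yaw)]);uy=np.array([-ux[1],ux[0]])
o=(L+Rr)[:2]/2-2*ux;print('yaw',yaw,'width',np.linalg.norm(d),'org',o,'tongue in shaker',(t[:2]-o)@ux,(t[:2]-o)@uy)
for s,n in((s1,(197,145)),(s2,(303.7,160.3))):
    q=at_z(*s,*n,96)[:2]-o;print(q@ux,q@uy)
# tongue top corners
p,C=campose('top');print([at_z(p,C,u,v,135) for u,v in((179,171),(247,162))])
E
```

```text
handle front [ 465.85805701 -333.80655572   86.09692596] [np.float64(0.23642456215659932), np.float64(0.23642456215655897)]
a,b [ 465.88171673 -333.39477136   88.        ] [ 348.07207828 -323.78738075   88.        ] yaw -0.08137006097423649
a,b [ 466.35215985 -334.1956714    88.        ] [ 350.79660405 -324.50303771   88.        ] yaw -0.08368267446258798
guard [572.14211375 154.87000987 134.73059631] [np.float64(0.014324675460104005), np.float64(0.014324675460137687)] [613.10914356 -38.80795423 135.51128041] [np.float64(0.510513087405464), np.float64(0.5105130874052551)]
tongue [640.42975136  69.41216566  84.16369177] [np.float64(1.064469005020183), np.float64(1.06446900502028)]
yaw 0.20844886629658987 width 197.9632574738435 org [590.66892248  57.61714263] tongue in shaker 51.12455320126309 1.2420622324933681
51.55542887745143 -0.9751512030257506
54.500087615386164 2.8707838474101686
[array([572.67390574, 148.66185498, 135.        ]), array([603.21810787, -39.28690253, 135.        ])]
```

Rod origin is about (401,-328.5), yaw -0.082, z 85. The shaker is at (590.7,57.6), yaw 0.208. Next I grasp, lift, and check for slip or droop.

```bash
cat >> h.py <<'E'
RO=np.array([401.2,-328.5]);RY=-0.082;G=5.0   # rod at rest, grasp point along rod x
SO=np.array([590.67,57.62]);SY=0.2084
def ax(y): return np.array([np.cos(y),np.sin(y)])
def sh(x,y): return SO+x*ax(SY)+y*ax(SY+np.pi/2)
def tcp_for_tip(x,y,hz): # leg at shaker (x,y), handle axis at height hz
    return np.append(sh(x-180+G,y),hz+61)
E
python3 - <<'E'
from h import *
q=down(RY);g=RO+G*ax(RY)
set_gripper(45)
env.reach([*g,260],q)
env.move_l([*g,175],rate=150)
print(env.move_l([*g,146],rate=60,f_stop=6),env.read_state()['tool_pos'])
set_gripper(8);s=env.read_state();print('w',s['width'],s['force'])
env.move_l([*g,261],rate=80)
s=env.read_state();print(s['width'],s['force'],s['wrist_torque'],s['time_s'])
print(tcp_for_tip(84,0.5,200))
env.reach(tcp_for_tip(40,0.5,200),down(SY))
env.hold(.3)
s=env.read_state();print(s['time_s'],s['tool_pos'],s['force'],s['wrist_torque'])
im=shot('c1')
p,C=wc('c1');
for z in(45,0,-40):
    T=np.append(sh(40,0.5),200+z);print(z,proj(p,C,T))
cv2.imwrite('pics/c1v.png',cv2.resize(im[0:300],None,fx=1.5,fy=1.5))
E
```

```text
False [ 406.10921081 -328.89336725  145.72224618]
w 13.999552861253767 [-0.40734514  0.10561153  1.2531448 ]
14.156017455069025 [-0.01757545  0.02934457 -3.55386506] [0.00274895 0.28057678 0.02984157] 12.575
[501.53550154  39.28175624 261.        ]
14.2333 [458.60292274  29.56785668 260.98895177] [-0.04098416  0.59199194 -3.31550083] [-0.11205929  0.26362452 -0.02439401]
45 (np.float64(255.14490566636323), np.float64(-354.74061296940147))
0 (np.float64(255.7390402923417), np.float64(-175.38918704195987))
-40 (np.float64(255.9774475612454), np.float64(-103.42118221657938))
```

View pics/c1v.png

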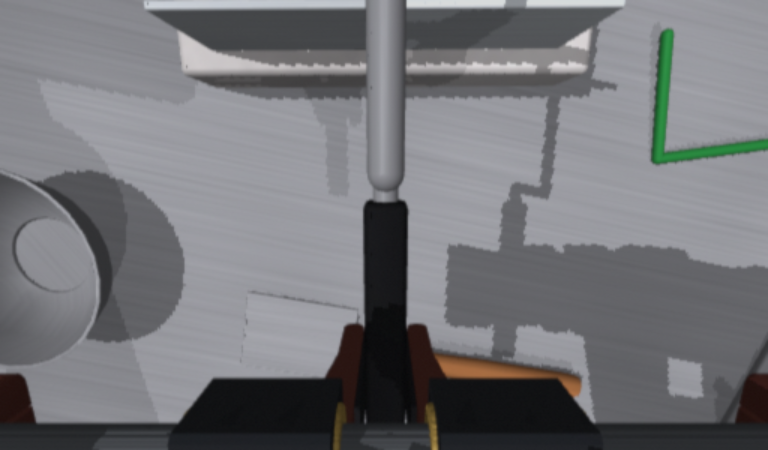

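Wrist view: the handle is held centrally with its front-top edge at full-image (257,134.7), the knee end is at about (257,126.7), and the guard top is ahead at row ~5. I compare these with a no-droop projection, and look from the scene camera for the tip.

```bash
python3 - <<'E'
from h import *
p,C=wc('c1');st=env.read_state()
def rodpt(P,pitch=0,dx=0,dz=0):
    x,y,z=P; x-=G; c,s=np.cos(pitch),np.sin(pitch)  # nose-down positive about grasp
    X=c*x+s*z+dx; Z=-s*x+c*z+dz
    b=st['tool_pos'];a=ax(SY);n=ax(SY+np.pi/2)
    return np.array([*(b[:2]+a*X+n*y),b[2]-61+Z])
for k in((0,0,0),(.05,0,0),(.1,0,0),(0,5,0),(0,0,3)):
    print(k,[np.round(proj(p,C,rodpt(P,*k)),1) for P in((65,0,7),(71,0,45))])
im=viewer.camera('scene');ps,Cs=campose('scene')
for k in((0,0,0),(.05,0,0),(.1,0,0)): print('scene',[np.round(proj(ps,Cs,rodpt(P,*k)),1) for P in((180,0,-40),(180,0,45),(75,0,45),(65,0,0))])
u,v=map(int,proj(ps,Cs,rodpt((150,0,0))))
x0,y0=u-75,v-55
print('crop',x0,y0)
cv2.imwrite('pics/c2v.png',cv2.resize(im[y0:y0+110,x0:x0+150],None,fx=5,fy=5,interpolation=cv2.INTER_CUBIC))
E
```

```text
(0, 0, 0) [array([257.1, 137.3]), array([257.3, 131.6])]
(0.05, 0, 0) [array([257.1, 136. ]), array([257.3, 124.1])]
(0.1, 0, 0) [array([257.1, 135. ]), array([257.3, 117.5])]
(0, 5, 0) [array([257.1, 126.1]), array([257.3, 115.8])]
(0, 0, 3) [array([257.2, 138. ]), array([257.3, 132.4])]
scene [array([284.5, 225.1]), array([286.4, 201.9]), array([292.9, 169.7]), array([292.3, 179.8])]
scene [array([284.5, 226.6]), array([286.1, 205.1]), array([292.7, 171.4]), array([292.2, 180.6])]
scene [array([284.5, 227.9]), array([285.7, 208.2]), array([292.5, 173. ]), array([292.2, 181.3])]
crop 212 149
```

View pics/c2v.png

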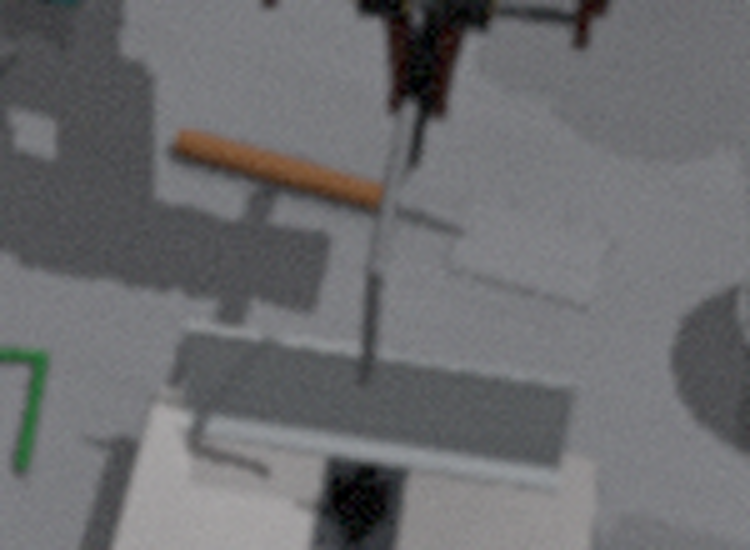

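No droop: the tip is at scene (285,225) against (284.5,225.1) predicted. Now over the guard, down behind the tongue and pull.

```bash
python3 - <<'E'
from h import *
a=ax(SY);y=0.5
env.move_l(tcp_for_tip(83,y,200),rate=120)
print('down',env.move_l(tcp_for_tip(83,y,112),rate=70,f_stop=4))
env.hold(.2)
def leg(): s=env.read_state();return (s['tool_pos'][:2]-SO)@a+180-G,s['force'],s['time_s']
print(leg(),env.read_state()['tool_pos'])
print(env.move_l(tcp_for_tip(70,y,112),rate=40,f_stop=3));env.hold(.1)
l,f0,t=leg();print(l,f0,t);np.save('f0.npy',f0)
print(env.move_l(tcp_for_tip(45,y,112),rate=12,f_stop=6))
l,f,t=leg();print(l,(f-f0),(f-f0)[:2]@a,t)
E
```

```text
down False
(np.float64(83.16474533432728), array([ 0.3300714 ,  0.20969027, -3.54191466]), 16.45) [500.71968824  39.10247208 173.32717439]
False
70.21447219398817 [ 0.0956121   0.39059914 -2.91146113] 17.025
False
45.02769388779842 [ 2.66102615  0.29363368 -1.91829602] 2.664201329156598 19.2583
```

```bash
python3 - <<'E'
from h import *
a=ax(SY);y=0.5;f0=np.load('f0.npy')
def leg(): s=env.read_state();return (s['tool_pos'][:2]-SO)@a+180-G,(s['force']-f0)[:2]@a,(s['force']-f0).round(2),s['time_s']
print(env.move_l(tcp_for_tip(34,y,112),rate=12,f_stop=5));print(leg())
print(env.move_l(tcp_for_tip(18,y,112),rate=7,f_stop=4.5))
print(leg());env.hold(.1);print(leg())
E
```

```text
False
(np.float64(33.85197478801285), np.float64(1.607959351125224), array([ 1.82, -0.85, -0.96]), 20.325)
True
(np.float64(27.473773088083732), np.float64(1.2737553080611987), array([ 1.42, -0.56, -0.73]), 21.5083)
(np.float64(27.455443078928994), np.float64(2.1767956160177424), array([ 2.27, -0.23, -0.91]), 21.6083)
```

```bash
cat >> h.py <<'E'
def favg(f0,n=4):
    L=[]
    for _ in range(n): env.hold(.02);L.append((env.read_state()['force']-f0)[:2]@ax(SY))
    return np.mean(L)
E
python3 - <<'E'
from h import *
a=ax(SY);y=0.5;f0=np.load('f0.npy')
x=27.45
for i in range(14):
    x-=.25;env.move_l(tcp_for_tip(x,y,112),rate=6)
    f=favg(f0);s=env.read_state();print(round(x,2),round((s['tool_pos'][:2]-SO)@a+180-G,2),round(f,2))
    if f>7: break
print(s['time_s'],s['force']-f0)
E
```

```text
27.2 27.38 3.54
26.95 27.32 5.41
26.7 27.29 5.97
26.45 27.25 6.14
26.2 27.18 6.71
25.95 27.13 7.52
23.5167 [ 7.70290089  0.83136796 -2.21530967]
```

```bash
python3 - <<'E'
from h import *
y=0.5;f0=np.load('f0.npy');x=25.95;t1=None
for i in range(40):
    f=favg(f0,3);s=env.read_state();t=s['time_s'];print(round(t,2),round(x,2),round((s['tool_pos'][:2]-SO)@ax(SY)+180-G,2),round(f,2))
    if t1 is None and f>10.3: t1=t
    if t1 and t-t1>1.8: break
    if abs(11-f)>.5:
        x-=np.clip((11-f)*.2,-.3,.3);env.move_l(tcp_for_tip(x,y,112),rate=6)
    else: env.hold(.1)
print(s['force']-f0)
E
```

```text
23.57 25.95 27.15 7.65
23.87 25.65 27.06 7.77
24.17 25.35 27.05 8.74
24.47 25.05 26.98 9.74
24.77 24.8 26.92 9.63
25.07 24.52 26.85 10.68
25.22 24.52 26.9 10.41
25.52 24.4 26.85 10.4
25.82 24.29 26.84 11.12
25.97 24.29 26.85 11.24
26.12 24.29 26.84 10.76
26.27 24.29 26.83 11.16
26.42 24.29 26.83 10.97
26.57 24.29 26.84 11.09
26.72 24.29 26.82 11.16
26.87 24.29 26.85 11.24
[10.94577803  2.87300848 -3.58279941]
```

The hold averaged about 11.1 N for over 1 s. Next I back off, lift out, and check the slide and the rod's pose in the hand.

```bash
python3 - <<'E'
from h import *
y=0.5;f0=np.load('f0.npy')
env.hold(.25);print(favg(f0))
env.move_l(tcp_for_tip(45,y,112),rate=50)
print('free',favg(f0))
env.move_l(tcp_for_tip(45,y,200),rate=120)
env.hold(.2)
st=env.read_state();print(st['time_s'],st['force'],st['width'])
im=shot('d1');p,C=wc('d1');sc=viewer.camera('scene');ps,Cs=campose('scene')
def rodpt(P,pitch=0,dx=0):
    x,yy,z=P;x-=G;c,s=np.cos(pitch),np.sin(pitch)
    return np.array([*(st['tool_pos'][:2]+ax(SY)*(c*x+s*z+dx)+ax(SY+np.pi/2)*yy),st['tool_pos'][2]-61-s*x+c*z])
for k in((0,0),(-.05,0),(.05,0),(0,5)): print(k,[np.round(proj(p,C,rodpt(P,*k)),1) for P in((65,0,7),(71,0,45))],[np.round(proj(ps,Cs,rodpt(P,*k)),1) for P in((180,0,-40),(180,0,45))])
print('tongue off/home',proj(ps,Cs,[*sh(54,0),96]),proj(ps,Cs,[*sh(24,0),96]))
A=cv2.resize(im[100:160,207:307],None,fx=4,fy=4,interpolation=cv2.INTER_CUBIC)
B=cv2.resize(sc[180:280,235:335],None,fx=4,fy=4,interpolation=cv2.INTER_CUBIC)
A=np.vstack([A,np.zeros((160,400,3),np.uint8)])
cv2.imwrite('pics/d1v.png',np.hstack([A,B]))
E
```

```text
10.458364589504558
free -0.04398675809389954
28.9 [ 0.07849387  1.05293237 -4.43563366] 13.83731891541937
(0, 0) [array([257.5, 137.4]), array([257.9, 131.6])] [array([284.4, 226.8]), array([286.3, 203.7])]
(-0.05, 0) [array([257.6, 139. ]), array([257.9, 139.9])] [array([284.5, 225.1]), array([286.7, 200.3])]
(0.05, 0) [array([257.5, 136.1]), array([257.9, 124.1])] [array([284.4, 228.3]), array([286. , 206.9])]
(0, 5) [array([257.6, 126.2]), array([257.9, 115.9])] [array([284.1, 228.5]), array([286. , 205.3])]
tongue off/home (np.float64(282.40293708296326), np.float64(245.17818353196566)) (np.float64(284.2485163378696), np.float64(235.59208507918515))
```

View pics/d1v.png

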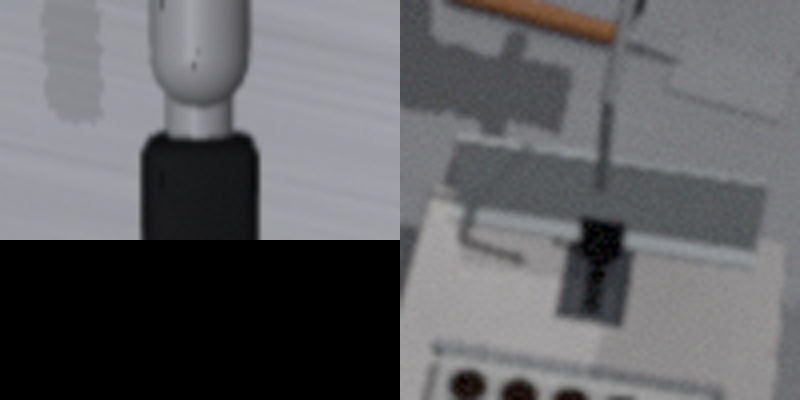

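The tongue is at its home place against the guard (scene ~(285,235.5), predicted 235.6), and the rod is unslipped in the hand (<1 mm). Now laying it back.

```bash
python3 - <<'E'
from h import *
q=down(RY);g=RO+G*ax(RY)
env.move_l(tcp_for_tip(-40,.5,205),rate=150)
env.reach([*g,261],q);env.hold(.2)
print(env.read_state()['tool_pos'],env.read_state()['force'])
print(env.move_l([*g,176],rate=120,f_stop=6))
print(env.move_l([*g,150],rate=40,f_stop=5),env.move_l([*g,145.5],rate=12,f_stop=2.5))
s=env.read_state();print(s['tool_pos'],s['force'],s['time_s'])
im=shot('e0');cv2.imwrite('pics/e0v.png',cv2.resize(im[60:300,106:406],None,fx=2.4,fy=2.4))
E
```

```text
[ 406.62468435 -327.85146905  261.12374271] [ 0.38188639  0.44481196 -3.3180424 ]
False
False True
[ 406.28529535 -329.02313941  146.14632176] [ 0.199961   -0.42331896  5.10329922] 33.2417
```

View pics/e0v.png

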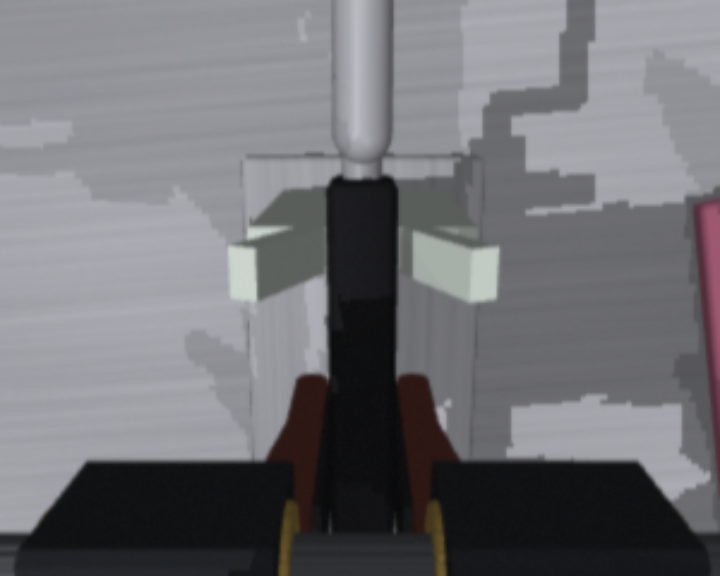

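The handle sits centred between the front post's horns (mid 364 px, handle 362) and the contact height is right. I release and check.

```bash
python3 - <<'E'
from h import *
q=down(RY);g=RO+G*ax(RY)
set_gripper(45)
env.move_l([*g,260],rate=100)
env.reach([430,-270,290],down(-.03));env.hold(.2);a=shot('f1');s=env.read_state();print(s['time_s'],s['force'])
env.move_l([430,-390,290],rate=250);b=shot('f2')
r1=cv2.imread('pics/r1.png');print('diff',np.abs(r1.astype(int)-a)[100:270,260:380].mean())
cv2.imwrite('pics/f.png',np.hstack([cv2.resize(i[115:265,x:x+100],None,fx=4,fy=4,interpolation=cv2.INTER_CUBIC) for i,x in((a,270),(b,150))]))
E
```

```text
35.8917 [-0.02180563 -0.59156622  0.37654999]
diff 20.28996732026144
```

View pics/f.png

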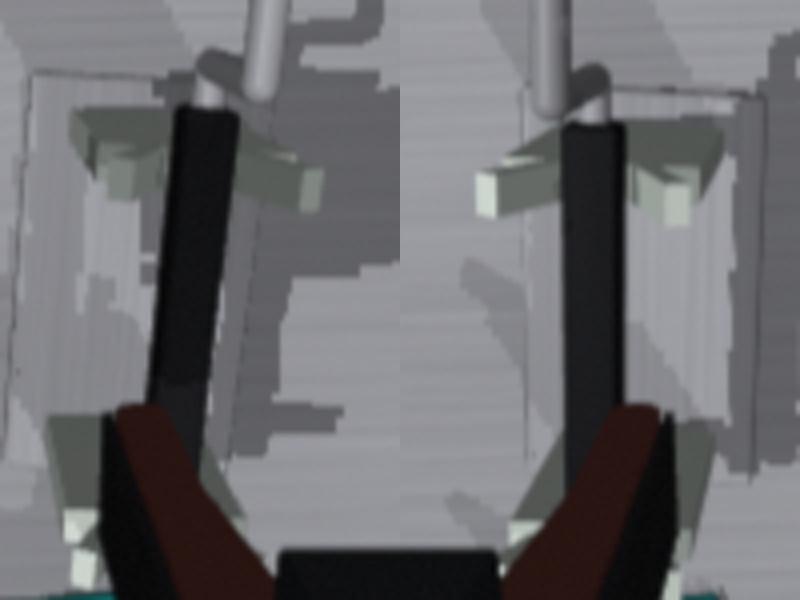

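The rod lies in both notches as at the start: its end is level with the front post, the same as before. Last is a numeric check of the bystanders, then sign-off.

```bash
python3 - <<'E'
from h import *
env.reach([430,-330,330],down(-.03))
t0=cv2.imread('pics/top0.png').astype(int);t=viewer.camera('top').astype(int)
for n,(x,y,w,h) in dict(mould=(170,88,70,50),bowl=(108,208,55,55),spat=(186,232,100,28),slide=(200,144,26,22)).items():
    a=t0[y:y+h,x:x+w].astype(np.float32).mean(2);b=t[y:y+h,x:x+w].astype(np.float32).mean(2)
    print(n,np.round(cv2.phaseCorrelate(a,b,cv2.createHanningWindow((w,h),cv2.CV_32F)),2) if 0 else (cv2.phaseCorrelate(a,b)),np.abs(a-b).mean().round(1))
print(env.read_state()['time_s'],env.read_state()['force']);workorder.sign_off()
E
```

```text
mould ((0.0257675862430915, -0.023944927939400173), 1.0083999604649014) 3.5
bowl ((-0.045595456826848846, -0.052664243997995186), 0.965640882121192) 5.9
spat ((0.12080416316027254, -0.02805783375206694), 0.8387110225359599) 3.6
slide ((0.3684339152943359, -0.10969309797632931), 0.7688676096774913) 8.0
37.0167 [ 0.34602049 -0.98653987 -0.42615266]
the job is handed in; nothing more can be done
```

The slide lever is drawn to its stop, the rod is back in both cradle notches and released, and the job is handed in at about 37 s of the 61 s allowed.

- **Pull:** I hooked the leg behind the tongue and pulled until it stopped. I then held it there for about 1.9 s at roughly 10.4–11.2 N (mean about 11). The highest averaged reading was 11.3 N including a sideways part. An early touch tripped the force stop and read 1–2 N afterwards, so I approached again in small steps. Short peaks between readings were not recorded.
- **Slide:** Afterwards the scene camera showed the tongue at its home place, about row 235.5 against 235.6 predicted. The latch itself cannot be seen, so that rests on the hold. My shift test on the small top-view patch around the slide showed no clear movement (0.4 px), so it neither confirms nor contradicts the scene view.
- **Rod:** It had slipped less than 1 mm in the hand. In the final wrist views it lies with its end level with the front post, as it did at the start. The back notch is partly hidden by the fingers in those views, but the handle runs straight into it.
- **Bystanders:** Mould, bowl and spatula show shifts of at most 0.12 px (under 0.5 mm) in the top view. The arm ended clear of everything.

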